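# Unclip a slide cassette from its staining chamber and hold it up to drain

### The job

The slides in the staining chamber are ready: lift the clear cover off by its knob and stand it, right way up and let go, on the dark drip mat. Then squeeze the slide cassette's two side catches together so that they unhook from the chamber, lift the cassette straight out without wrenching it against its seat, and hold it level over the chamber, about 10 cm above where it sat. Finish while still holding it there by its squeezed catches, and do not knock over or push about anything else on the bench.

Things in the scene. Friction and masses are not known exactly. Their poses are not given: they have to be found in the camera images.
- chamber: Staining chamber base, grey plastic, fixed: a tray 146 (x) x 108 (y) mm, rim 17 mm high, floor at 8 mm. Along x down its middle runs a T-shaped rail 104 mm long; its top, the cassette's seat, is 26 mm above the bench, its head 43 mm wide and 6 mm thick; the catches hook under the head's long edges. Origin: centre of the underside, on the bench; x along the rail, z up.
- cassette_grip (a point): Point midway between the cassette's two finger tabs, 42 mm above its underside (68 mm above the bench while seated); x along the cassette, y from tab to tab, z up. Here the tabs are 57 mm apart over their outer faces at rest (61 mm at the top); squeezed to under 48 mm the hooks are free, at 43 mm both are at their stops. Beside the tabs it is free down to the chamber floor.
- catch_left (a joint): Angle of the catch on the cassette's +y side: a sprung rocker, 22 mm wide along x, on a pin 16 mm above the underside; its finger tab flares outward from 22 to 53 mm above the underside. 0 at rest (hooked), positive as the tab is squeezed inward and the hook swings out; free above 0.15, stop at 0.26 rad. 2 N at the tab starts it, 7 N brings it to the stop.
- catch_right (a joint): The same for the catch on the -y side.
- cover_knob (a point): Centre of the cover's black knob head, 106 mm above the cover's lower edge (114 mm above the bench at the start); z up. Head 27 mm across, from 13 to 34 mm above the cover's flat top, on a stem 14 mm across.
- cover: Clear plastic cover, a box open below, 130 (x) x 92 (y) x 84 mm high without the knob, about 0.22 kg. At the start it stands loose on the chamber's floor over the cassette, within the tray's rim with 3 mm play; it must rise about 80 mm straight up to clear the cassette. Origin: centre of its lower edge.
- mat: Dark rubber drip mat, 190 (x) x 150 (y) mm, 3 mm thick with fine ribs, fixed, on the bench to the left or to the right of the chamber. Origin: centre of its underside; x along its long side.
- cassette: The slide cassette, white plastic, 92 (x) x 34 (y) mm, about 0.18 kg: six slides (tops at 30 mm) under a bail 24 mm wide (top at 58 mm), grey catches on its +y and -y sides hanging 12 mm below it. Four corner guides 8 mm high hold it on its seat with 1.5 mm play. Origin: centre of its underside; heights from there.
- timer: Bystander: small white lab timer, 62 x 62 x 34 mm, origin at the centre of its underside.
- slip_block: Bystander: block of note slips, 105 x 165 x 16 mm, on the other side of the chamber from the mat; origin at the centre of its underside.
- specimen_pot_a: Bystander: white screw-lid pot, 48 mm across, 83 mm high, behind the chamber; origin at the centre of its underside.
- specimen_pot_b: Bystander: a second pot like it.
- tube_lying: Bystander: capped sample tube lying in front of the chamber, 100 mm long, 30 mm across; origin under its middle.
- marker: Bystander: marker pen lying behind the chamber, 142 mm long, 14 mm thick; origin under its middle.
Things that resemble listed ones, but are neither listed nor needed, are in the scene too. What is shaped like the chamber but pink is not meant.

How it is judged:
By the outcome, as a careful person would: the job done as asked, in the order asked, and still so for the second after the job is handed in, while the arm keeps its last pose, push and grip.
It also fails if it takes over 54 s, if anything falls off the work surface, if the arm or the gripper's body presses on something with over 40 N, if the wrist force passes 120 N, or if a joint passes its speed limit or range.

### The arm

A 6-joint arm with a two-finger parallel gripper is mounted at the origin on a cart in front of the work surface, level with it; the furniture and walls round the work are solid. World frame = base frame: x ahead of the robot, y to its left, z up, the work surface at z = 0. Lengths are in mm, angles in rad, forces in N, time in s.
With the tool pointing down it reaches from about 350 to 775 mm from the base axis. Payload 7.3 kg.
Tool frame: the origin (TCP) lies at the very end of the fingers, on their centre line; the grasp point (between the pads) lies 19 mm behind it; x points along the fingers, z is the direction in which the jaws open and shut, and the axes are right-handed (so a half turn about x gives the same grasp; the last joint's range is limited). The gripper opens to 92 mm and grips with 3 to 60 N. Pads are 19 mm wide; open, the fingers measure 130 mm over their backs; the gripper's body (75 mm by 190 mm) begins 47 mm behind the grasp point.
Start: joints at [-1.408, 0.342, 1.524, -0, 1.275, -0.146], TCP at [159.578, -500.18, 226.741] pointing down, gripper open.
Joint ranges: [-2.53, 2.53], [-0.77, 2.02], [0.04, 2.7], [-1, 4.14], [0.28, 2.66], [-3.11, 3.11]. Speed limits (rad/s): [2.57, 2.57, 3.14, 3.14, 3.14, 3.14].

### API

Orientations are given as [roll, pitch, yaw] about the fixed x, y, z axes, in that order (R = Rz(yaw) Ry(pitch) Rx(roll)).
In Python, from plant import * gives the robot as it stands.
- The arm moves only by the tool carry_out, never from a script. Its argument "rows" is a list of rows, each a list of 4 numbers: the shift along the world's x, y, z in mm, then the turn about the world's z in degrees. In form: [[x, y, z, twist], ...]. A call has 1 to 20 rows; each row is the pose to reach, as a shift and turn from the pose measured when the call began; what a row does not reach only later rows make up. A row lasts 1/12 s, in which the tool goes at most 41.7 mm and 7.16 degrees, less where a joint would pass 70% of its speed; a pose out of reach is approached as far as the arm can. A call with a gripper value outside its range is refused whole. "hand" is the finger opening in mm, from 0 to 91.8, set as the call begins (left out, the last holds). The fingers move at their own pace and stop on an object; the grip force is fixed at half the most. Time passes only in rows, so rows that repeat a pose let the fingers close. It gives the time, the measured TCP pose, the force and the opening at its end, in the units of the state.
- get_obs(): the state, without advancing time (a new reading comes with each control period).
- capture(name): name is "scene" or "top" or "wrist"; returns the picture (400x640x3 uint8, red, green, blue); there is no depth.
- camera_info(name): a dict with "camera_matrix" (3x3 intrinsics, pixels), "dist" ([k1, k2, p1, p2, k3] as OpenCV has them; the pictures are not rectified), "pose" (4x4, takes a point from camera to world coordinates); the wrist camera has in their place "mount" (4x4, takes a point from camera to tool coordinates, whose origin is the TCP and whose axes are the tool frame's). Camera axes: x right, y down, z forward; pixel columns grow to the right and rows downward; lengths in mm; the calibration is good to about 2 mm. A picture is of the moment at which its call begins: read the wrist's pose just before it. camera_info takes no time and is no camera call.
- close_job(): hands the job in, once; it reports no verdict.
The state is a dict: "time": time; "joint_positions": joint angles; "dq": joint speeds; "tau": joint torques, N m; "tool_pos": TCP position; "tcp_rot": TCP orientation; "contact_force": force on the tool from outside, world axes, zero at the start; "moment": the same for the moment, N m; "grip_width": finger opening in mm.
Only numpy, scipy, OpenCV 4.12 (cv2) and the standard library are available. Lean on these libraries where they do the work, as an engineer would, in place of code of your own. Each camera call takes 0.05 s, during which the arm holds its last target. There are 200 camera calls.

## Working session

There is one attempt and no reset: what is moved stays moved. The work goes in short steps, Python scripts to look and compute and a tool call to move; the robot and the scene stay as the last step left them, time stands still between calls to the robot, and variables do not carry over. Pictures are saved under pics/ and viewed, about 8 in all and at most 12, crops included, and the job is handed in when it is done.

Besides the shell and the picture viewer there is one more tool, called after "Call:" as name(argument=value, ...), one argument or row to a line, values as JSON. carry_out: Moves the arm, as the interface text tells. Its arguments: {"type":"object","properties":{"rows":{"type":"array"},"hand":{"type":"number"}},"required":["rows"]}

```bash
mkdir -p pics; ls; python3 - <<'E'
from plant import *
import cv2,json
o=get_obs();print(o)
for n in ("scene","top"):
    im=capture(n);cv2.imwrite(f"pics/{n}0.png",im[:,:,::-1])
for n in ("scene","top","wrist"): print(n,camera_info(n))
E
```

```text
pics
{'time': 0.0, 'joint_positions': array([-1.40802702e+00,  3.42762678e-01,  1.52500273e+00,  8.95249623e-06,
        1.27535476e+00, -1.46013065e-01]), 'dq': array([ 1.48935190e-04,  2.01893469e-03, -3.46151566e-04,  1.92597338e-04,
       -6.99644273e-05, -4.34086050e-04]), 'tau': array([ 1.23204492e-03, -4.31236696e+01, -2.44217420e+01,  7.18587474e-02,
        5.58153796e-02, -1.36976014e-04]), 'tool_pos': array([ 159.50086145, -499.7787165 ,  226.02919165]), 'tcp_rot': array([2.98997535, 1.56926879, 1.72795878]), 'contact_force': array([ 0.61803796,  1.12647095, -0.20030739]), 'moment': array([ 0.02867166, -0.03146649, -0.00152682]), 'grip_width': 92.30239200760204}
scene {'camera_matrix': array([[380.60574283,   0.        , 320.23985904],
       [  0.        , 380.60574283, 202.76522418],
       [  0.        ,   0.        ,   1.        ]]), 'dist': array([-0.00611914,  0.        ,  0.        ,  0.        ,  0.        ]), 'pose': array([[-8.31507961e-01, -2.63248164e-01,  4.89177795e-01,
        -6.41156223e-01],
       [-5.55507569e-01,  3.97868299e-01, -7.30145299e-01,
    
[... 714 characters left out ...]
,
       [ 0.00000000e+00,  0.00000000e+00,  0.00000000e+00,
         1.00000000e+00]])}
wrist {'camera_matrix': array([[352.94544566,   0.        , 323.22976533],
       [  0.        , 352.94544566, 199.67326878],
       [  0.        ,   0.        ,   1.        ]]), 'dist': array([-0.05900661,  0.        ,  0.        ,  0.        ,  0.        ]), 'mount': array([[ 2.98406337e-04, -2.58821625e-01,  9.65925089e-01,
        -1.57527087e+02],
       [-6.97160500e-05, -9.65925135e-01, -2.58821616e-01,
         6.96202655e+01],
       [ 9.99999953e-01,  9.89352848e-06, -3.06282202e-04,
        -1.91892866e-01],
       [ 0.00000000e+00,  0.00000000e+00,  0.00000000e+00,
         1.00000000e+00]])}
```

View pics/top0.png

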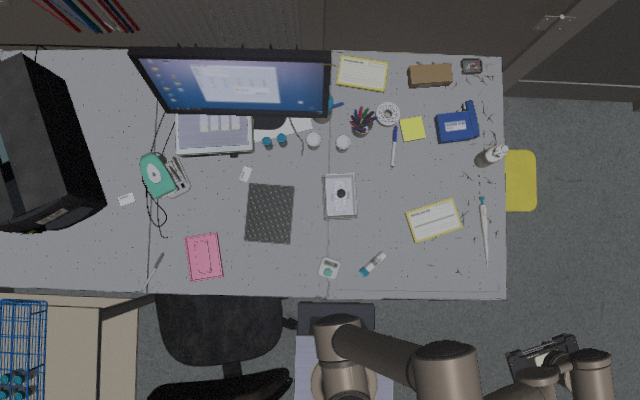

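View pics/scene0.png

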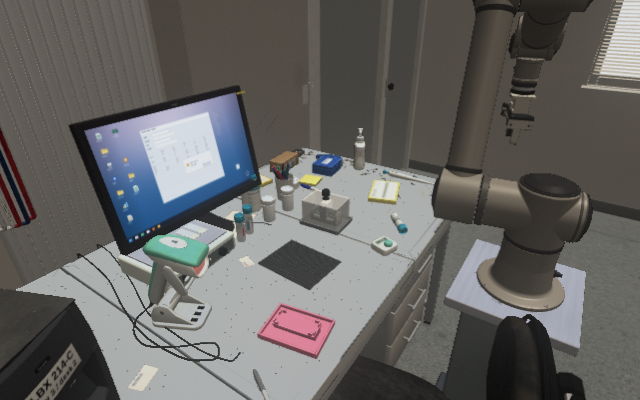

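The top view shows the grey chamber with its cover and knob at about (341,195). The dark mat is at (270,213), pots at (313,140) and (343,143), the timer at (330,268), the tube at (372,264) and the slips at (434,220). The pink tray at (204,257) is a decoy: the grey one with the clear cover fits the description. I'll confirm in one enlarged crop.

```bash
cat > h.py <<'E'
import numpy as np,cv2
from plant import *
from scipy.spatial.transform import Rotation as R
def pix2w(name,uv,z,T=None):
    c=camera_info(name); K=c["camera_matrix"]
    if T is None: T=c["pose"]
    p=cv2.undistortPoints(np.array(uv,float).reshape(-1,1,2),K,c["dist"]).reshape(-1,2)
    d=np.c_[p,np.ones(len(p))]@T[:3,:3].T; o=T[:3,3]
    return o+d*((np.atleast_1d(z)-o[2])/d[:,2])[:,None]
def wristT(o=None):
    o=o or get_obs(); T=np.eye(4);T[:3,:3]=R.from_euler('xyz',o["tcp_rot"]).as_matrix();T[:3,3]=o["tool_pos"]
    return T@camera_info("wrist")["mount"]
def w2pix(name,P,T=None):
    c=camera_info(name)
    if T is None: T=c["pose"]
    i=np.linalg.inv(T)
    return cv2.projectPoints(np.array(P,float).reshape(-1,1,3),cv2.Rodrigues(i[:3,:3])[0],i[:3,3],c["camera_matrix"],c["dist"])[0].reshape(-1,2)
E
python3 - <<'E'
import cv2
from h import *
im=cv2.imread("pics/top0.png")
cv2.imwrite("pics/crop1.png",cv2.resize(im[165:285,240:400],None,fx=5,fy=5,interpolation=cv2.INTER_CUBIC))
o=get_obs();print(R.from_euler('xyz',o["tcp_rot"]).as_matrix().round(3))
print(pix2w("top",[[341,194]],114).round(1))
E
```

```text
[[-0.     0.953  0.304]
 [ 0.001  0.304 -0.953]
 [-1.     0.    -0.001]]
[[598.5  26.5 114. ]]
```

View pics/crop1.png

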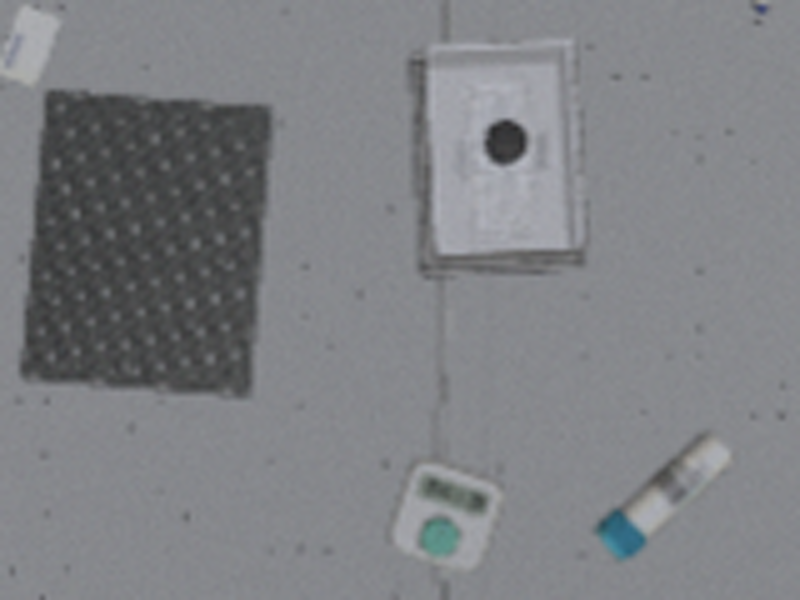

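The crop confirms it: the knob is at crop (506,141), and the chamber rim corners are about (412,55), (425,273), (583,262) and (577,40). The mat corners are at (47,91), (271,106), (250,396) and (22,378).

```bash
python3 - <<'E'
from h import *
f=lambda c:np.c_[240+(np.array(c)[:,0]+.5)/5-.5,165+(np.array(c)[:,1]+.5)/5-.5]
k=pix2w("top",f([[506,141]]),124);print("knob",k.round(1))
m=pix2w("top",f([[47,91],[271,106],[250,396],[22,378]]),3);print("mat",m.round(1),m.mean(0))
r=pix2w("top",f([[412,55],[425,273],[583,262],[577,40]]),17);print("rim",r.round(1),r.mean(0))
c=pix2w("top",f([[430,46],[436,253],[572,247],[560,62]]),92);print("covertop",c.round(1),c.mean(0))
for a in (m,r,c):
    l=np.linalg.norm(np.roll(a,-1,0)-a,axis=1)
    e=a[0]-a[1]+a[3]-a[2];print(l.round(),"yaw deg",np.degrees(np.arctan2(e[1],e[0])))
def obj(c): return pix2w("top",f(c),[20]*len(c))
print("timer",obj([[395,535],[420,465],[503,490],[475,570]]).round());print("tube",obj([[605,545],[720,445]]).round())
print("pots",pix2w("top",[[313,140],[343,143]],83).round())
E
```

```text
knob [[601.1  27.6 124. ]]
mat [[640.6 324.7   3. ]
 [633.7 176.6   3. ]
 [443.4 185.4   3. ]
 [451.7 334.6   3. ]] [542.33911327 255.3323302    3.        ]
rim [[667.6  84.6  17. ]
 [525.3  73.3  17. ]
 [534.5 -29.   17. ]
 [679.8 -23.2  17. ]] [601.80799848  26.44849256  17.        ]
covertop [[662.8  74.2  92. ]
 [534.1  68.   92. ]
 [539.6 -15.8  92. ]
 [654.5  -6.8  92. ]] [597.76969743  29.93754184  92.        ]
[148. 191. 149. 189.] yaw deg 87.08503440896402
[143. 103. 145. 109.] yaw deg 3.409076746429686
[129.  84. 115.  81.] yaw deg 3.576548954682172
timer [[357.  89.  20.]
 [402.  74.  20.]
 [387.  21.  20.]
 [335.  38.  20.]]
tube [[ 353.  -46.   20.]
 [ 418. -119.   20.]]
pots [[771. 116.  83.]
 [763.  21.  83.]]
```

Call:
carry_out(
  rows=[
    [12,14,0,0],
    [32,38,0,-1],
    [56,67,0,-2],
    [82,98,0,-3],
    [108,129,0,-4],
    [134,160,0,-5],
    [160,192,0,-6],
    [186,223,0,-7],
    [212,254,0,-8],
    [238,285,0,-9],
    [264,316,0,-10],
    [290,347,0,-11],
    [316,379,0,-12],
    [342,410,0,-12.5],
    [368,441,0,-13],
    [394,472,0,-13.5],
    [416,498,0,-14],
    [432,517,0,-14.3],
    [441,527,0,-14.3],
    [441,527,0,-14.3],
  ],
  hand=70,
)

```text
time: 1.77
tool_pos: [601.5, 29.7, 225.0]
tcp_rot: [-2.852, 1.569, 1.923]
contact_force: [-1.0, -1.0, -0.4]
grip_width: 69.8
```

```bash
python3 - <<'E'
from h import *
o=get_obs();T=wristT(o);im=capture("wrist");cv2.imwrite("pics/w1.png",im[:,:,::-1])
np.save("w1T.npy",T);print(o["tool_pos"],R.from_euler('xyz',o["tcp_rot"]).as_matrix().round(3),o["time"],o["contact_force"])
print(w2pix("wrist",[[601,27,114]],T))
E
```

```text
[601.51231978  29.69919675 224.99264606] [[-0.001  0.998  0.062]
 [ 0.002  0.062 -0.998]
 [-1.    -0.001 -0.002]] 1.7667 [-0.99784855 -0.97931983 -0.43859298]
[[327.31779745 197.46979368]]
```

View pics/w1.png

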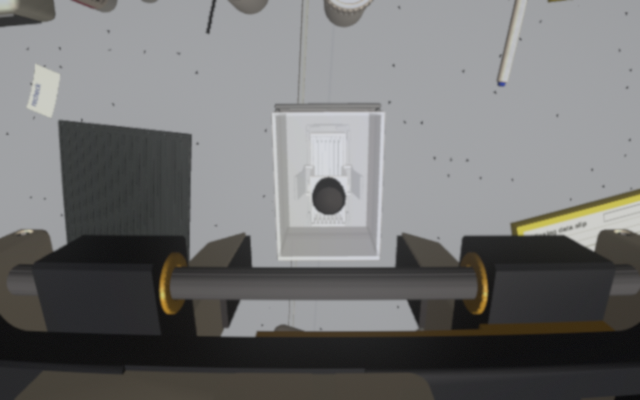

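The wrist view shows the knob head at (329,196) and the cover's top face at (273,113), (385,112), (381,258) and (279,258). It is nearly square to the tool. The rim's back edge runs from (275,104) to (383,103).

```bash
python3 - <<'E'
from h import *
T=np.load("w1T.npy")
print("knob",pix2w("wrist",[[329,196]],116,T).round(1))
c=pix2w("wrist",[[273,113],[385,112],[381,258],[279,258]],92,T);print(c.round(1),c.mean(0).round(1))
e=c[1]-c[0]+c[2]-c[3];print("yaw",np.degrees(np.arctan2(e[1],e[0]))+90)
e=c[0]-c[3]+c[1]-c[2];print("yaw",np.degrees(np.arctan2(e[1],e[0])))
im=cv2.imread("pics/w1.png");cv2.imwrite("pics/w1c.png",cv2.resize(im[95:270,255:405],None,fx=3.4,fy=3.4,interpolation=cv2.INTER_CUBIC))
E
```

```text
knob [[602.8  25.8 116. ]]
[[662.5  74.5  92. ]
 [668.9 -15.2  92. ]
 [542.4 -25.1  92. ]
 [536.7  65.9  92. ]] [602.7  25.   92. ]
yaw 3.8477233308231575
yaw 4.2173003437631085
```

View pics/w1c.png

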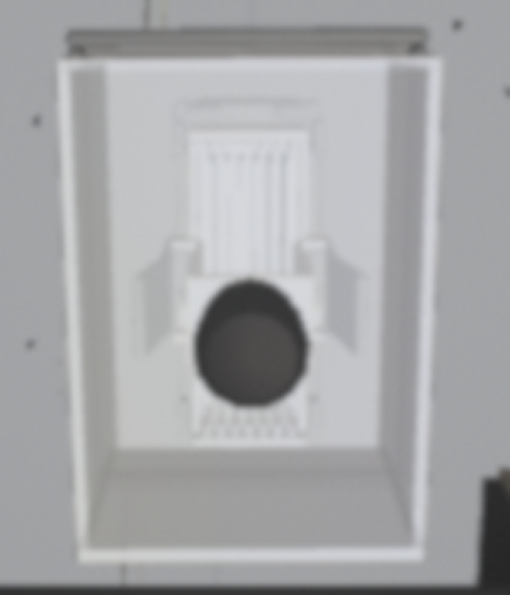

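Call:
carry_out(
  rows=[
    [1,-4,-10,0.4],
    [1,-4,-30,0.4],
    [1,-4,-50,0.4],
    [1,-4,-70,0.4],
    [1,-4,-90,0.4],
    [1,-4,-105,0.4],
    [1,-4,-115,0.4],
    [1,-4,-122,0.4],
    [1,-4,-126,0.4],
    [1,-4,-127,0.4],
    [1,-4,-127,0.4],
  ],
)

```text
time: 2.73
tool_pos: [601.8, 24.0, 98.5]
tcp_rot: [-2.682, 1.569, 2.098]
contact_force: [0.4, 0.4, -0.4]
grip_width: 70.3
```

Call:
carry_out(
  rows=[
    [0,0,0,0],
    [0,0,0,0],
    [0,0,0,0],
    [0,0,0,0],
    [0,0,0,0],
    [0,0,0,0],
    [0,0,0,0],
    [0,0,0,0],
    [0,0,0,0],
    [0,0,0,0],
    [0,0,0,0],
    [0,0,0,0],
  ],
  hand=15,
)

```text
time: 3.73
tool_pos: [601.8, 24.1, 98.5]
tcp_rot: [-2.717, 1.569, 2.064]
contact_force: [0.6, 1.4, -0.2]
grip_width: 25.6
```

Call:
carry_out(
  rows=[
    [0,0,2,0],
    [0,0,5,0],
    [0,0,10,0],
    [0,0,16,0],
    [0,0,24,0],
    [0,0,32,0],
    [0,0,40,0],
    [0,0,48,0],
    [0,0,56,0],
    [0,0,64,0],
    [0,0,72,0],
    [0,0,80,0],
    [0,0,90,0],
    [0,0,100,0],
    [0,0,108,0],
    [0,0,114,0],
    [0,0,115,0],
    [0,0,115,0],
  ],
)

```text
time: 5.23
tool_pos: [601.9, 24.0, 214.0]
tcp_rot: [3.037, 1.569, 1.535]
contact_force: [-0.3, 0.6, -1.9]
grip_width: 25.6
```

```bash
python3 - <<'E'
from h import *
o=get_obs();print(o["tool_pos"],o["contact_force"],o["grip_width"])
a=capture("scene")[120:280,230:450];w=capture("wrist");cv2.imwrite("pics/lift.png",np.hstack([cv2.resize(a,(412,300)),cv2.resize(w,(380,300))])[:,:,::-1])
E
```

```text
[601.93609103  24.04836177 213.98920222] [-0.2964351   0.64521386 -1.88012495] 25.623358906958952
```

View pics/lift.png

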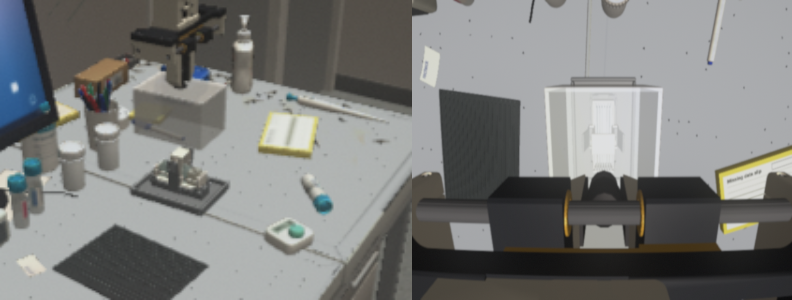

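The cover is lifted clear and hangs level, and the cassette is still seated. Next I'll carry the cover over the mat centre.

Call:
carry_out(
  rows=[
    [-1,4,0,0],
    [-4,14,0,0],
    [-8,30,0,-1],
    [-13,50,0,-1],
    [-18,70,0,-2],
    [-23,90,0,-2],
    [-28,110,0,-3],
    [-33,130,0,-4],
    [-38,150,0,-4],
    [-43,170,0,-5],
    [-49,190,0,-6],
    [-54,208,0,-7],
    [-58,222,0,-7],
    [-60,230,0,-7],
    [-60,231,0,-7],
    [-60,231,0,-7],
  ],
)

```text
time: 6.67
tool_pos: [541.4, 255.3, 212.9]
tcp_rot: [-2.203, 1.569, 2.457]
contact_force: [-0.1, -0.2, -1.6]
grip_width: 25.9
```

Call:
carry_out(
  rows=[
    [0,0,-4,0],
    [0,0,-14,0],
    [0,0,-28,0],
    [0,0,-44,0],
    [0,0,-60,0],
    [0,0,-76,0],
    [0,0,-90,0],
    [0,0,-100,0],
    [0,0,-108,0],
    [0,0,-112,0],
    [0,0,-114,0],
    [0,0,-115,0],
    [0,0,-116,0],
    [0,0,-116,0],
  ],
)

```text
time: 7.83
tool_pos: [541.7, 255.4, 97.4]
tcp_rot: [-2.707, 1.569, 1.953]
contact_force: [-0.6, 0.6, -2.3]
grip_width: 26.0
```

Call:
carry_out(
  rows=[
    [0,0,-1,0],
    [0,0,-2,0],
    [0,0,-2.5,0],
    [0,0,-3,0],
    [0,0,-3,0],
  ],
)

```text
time: 8.25
tool_pos: [541.6, 255.4, 94.3]
tcp_rot: [-2.658, 1.569, 2.001]
contact_force: [-1.5, -0.1, -2.6]
grip_width: 25.6
```

Call:
carry_out(
  rows=[
    [0,0,-0.5,0],
    [0,0,-1,0],
    [0,0,-1,0],
  ],
)

```text
time: 8.5
tool_pos: [541.7, 255.5, 93.5]
tcp_rot: [-2.834, 1.569, 1.826]
contact_force: [-0.7, 0.3, -1.0]
grip_width: 25.6
```

Call:
carry_out(
  rows=[
    [0,0,-0.5,0],
    [0,0,-0.5,0],
    [0,0,-1,0],
    [0,0,-1,0],
  ],
)

```text
time: 8.83
tool_pos: [541.8, 255.9, 93.2]
tcp_rot: [3.031, 1.568, 1.407]
contact_force: [-2.2, 2.4, 5.1]
grip_width: 25.6
```

The cover is down; the force reads +5 N. Now I'll release and rise.

Call:
carry_out(
  rows=[
    [0,0,0,0],
    [0,0,0,0],
    [0,0,0,0],
    [0,0,0,0],
    [0,0,0,0],
    [0,0,0,0],
    [0,0,4,0],
    [0,0,14,0],
    [0,0,30,0],
    [0,0,50,0],
    [0,0,70,0],
    [0,0,90,0],
    [0,0,105,0],
    [0,0,112,0],
    [0,0,112,0],
  ],
  hand=80,
)

```text
time: 10.08
tool_pos: [542.7, 256.2, 207.8]
tcp_rot: [2.32, 1.565, 0.697]
contact_force: [-0.2, 0.2, 0.4]
grip_width: 79.8
```

Call:
carry_out(
  rows=[
    [1,-4,0,0],
    [4,-14,0,0],
    [8,-30,0,1],
    [13,-50,0,1],
    [18,-70,0,2],
    [23,-90,0,2],
    [28,-110,0,3],
    [33,-130,0,4],
    [38,-150,0,4],
    [43,-170,0,5],
    [49,-190,0,6],
    [54,-208,0,7],
    [58,-222,0,7],
    [60,-230,0,7],
    [60,-230,0,7],
    [60,-230,0,7],
  ],
)

```text
time: 11.42
tool_pos: [602.5, 26.2, 207.3]
tcp_rot: [2.5, 1.565, 0.998]
contact_force: [-0.1, 0.3, -0.1]
grip_width: 80.3
```

```bash
python3 - <<'E'
from h import *
o=get_obs();T=wristT(o);np.save("w2T.npy",T);print(o["tool_pos"],R.from_euler('xyz',o["tcp_rot"]).as_matrix().round(3).tolist())
w=capture("wrist");cv2.imwrite("pics/w2raw.png",w[:,:,::-1])
a=capture("scene")[170:300,240:400]
c=cv2.resize(w[90:270,250:410],None,fx=3,fy=3,interpolation=cv2.INTER_CUBIC)
a=cv2.resize(a,(310,252));b=np.zeros((540,310,3),np.uint8);b[:252]=a
cv2.imwrite("pics/w2.png",np.hstack([c,b])[:,:,::-1])
E
```

```text
[602.46596828  26.21306443 207.33237031] [[0.003, 0.998, 0.069], [0.005, 0.069, -0.998], [-1.0, 0.003, -0.005]]
```

View pics/w2.png

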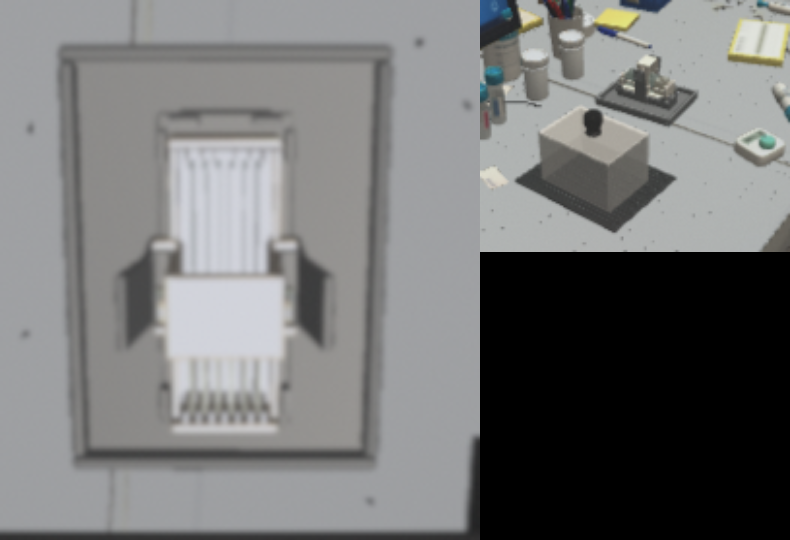

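The cover stands upright on the mat, knob up. In the wrist crop the bail top is at (165,275), (285,275), (281,358) and (167,358). The outer tab edges are about x=122 and 326, rows 275 to 349, and the rim corners are (60,47), (391,47), (375,466) and (75,466).

```bash
python3 - <<'E'
from h import *
T=np.load("w2T.npy")
f=lambda c:np.c_[250+(np.array(c)[:,0]+.5)/3-.5,90+(np.array(c)[:,1]+.5)/3-.5]
def q(c,z):
    p=pix2w("wrist",f(c),z,T); e=p[0]-p[3]+p[1]-p[2]; g=p[0]-p[1]+p[3]-p[2]
    print(p[:,:2].round(1).tolist(),p.mean(0).round(1),np.degrees(np.arctan2(e[1],e[0])).round(2),np.degrees(np.arctan2(-g[0],g[1])).round(2),np.linalg.norm(g)/2,np.linalg.norm(e)/2)
q([[165,275],[285,275],[281,358],[167,358]],84)
q([[118,275],[330,275],[322,349],[126,349]],[79,79,70,70])
q([[60,47],[391,47],[375,466],[75,466]],17)
E
```

```text
[[611.5, 42.8], [613.7, 10.4], [590.3, 9.5], [588.1, 41.0]] [600.9  26.   84. ] 3.31 4.0 32.023000913168026 23.42665972541721
[[609.5, 56.0], [613.6, -2.3], [589.8, -3.1], [585.8, 53.5]] [599.7  26.   74.5] 3.94 4.0 57.644600931442156 25.415794444769407
[[669.2, 83.5], [676.4, -22.0], [533.8, -31.8], [526.3, 73.7]] [601.4  25.9  17. ] 3.92 3.99 105.7620053288525 143.09268053002705
```

Call:
carry_out(
  rows=[
    [-1.5,0,-8,0],
    [-1.5,0,-24,0],
    [-1.5,0,-44,0],
    [-1.5,0,-64,0],
    [-1.5,0,-84,0],
    [-1.5,0,-100,0],
    [-1.5,0,-113,0],
    [-1.5,0,-123,0],
    [-1.5,0,-132,0],
    [-1.5,0,-140,0],
    [-1.5,0,-147,0],
    [-1.5,0,-153,0],
    [-1.5,0,-157,0],
    [-1.5,0,-158,0],
    [-1.5,0,-158,0],
    [-1.5,0,-158,0],
  ],
)

```text
time: 12.85
tool_pos: [601.2, 27.1, 50.0]
tcp_rot: [2.321, 1.564, 0.82]
contact_force: [-0.0, -0.3, -0.2]
grip_width: 79.8
```

```bash
python3 - <<'E'
from h import *
o=get_obs();print(o["tool_pos"],R.from_euler('xyz',o["tcp_rot"]).as_matrix().round(4).tolist(),o["contact_force"],o["moment"])
w=capture("wrist");cv2.imwrite("pics/w3.png",cv2.resize(w[60:360,130:530],(800,600),interpolation=cv2.INTER_CUBIC)[:,:,::-1])
E
```

```text
[601.24719255  27.05929403  50.0378531 ] [[0.0044, 0.9975, 0.0702], [0.0047, 0.0701, -0.9975], [-1.0, 0.0047, -0.0044]] [-0.03941529 -0.30315067 -0.22419626] [0.04191601 0.02768786 0.00689344]
```

View pics/w3.png

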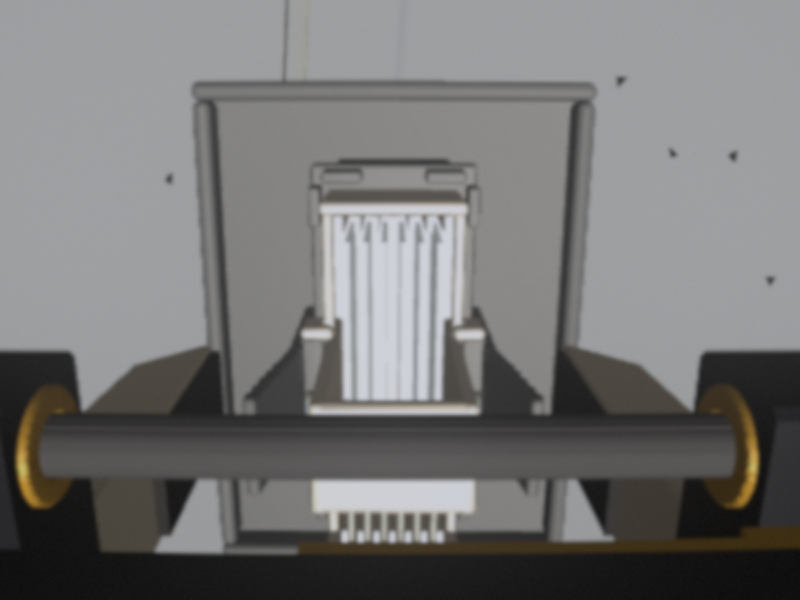

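The fingers straddle the tabs: finger edges at 215 and 565, mid 390; tab edges at 248 and 540, mid 394. That puts the tool about 1 mm too far to +y, which agrees with the pose reading, so I'll correct it by 1 mm and then squeeze.

Call:
carry_out(
  rows=[
    [0,-0.5,-0.5,0],
    [0,-1,-1,0],
    [0,-1,-1,0],
  ],
)

```text
time: 13.15
tool_pos: [601.4, 25.9, 49.3]
tcp_rot: [2.246, 1.564, 0.745]
contact_force: [-0.5, 0.5, -0.1]
grip_width: 80.0
```

Call:
carry_out(
  rows=[
    [0,0,0,0],
    [0,0,0,0],
    [0,0,0,0],
    [0,0,0,0],
    [0,0,0,0],
    [0,0,0,0],
    [0,0,0,0],
    [0,0,0,0],
    [0,0,0,0],
    [0,0,0,0],
    [0,0,0,0],
    [0,0,0,0],
  ],
  hand=38,
)

```text
time: 14.15
tool_pos: [601.9, 25.8, 50.6]
tcp_rot: [2.075, 1.563, 0.574]
contact_force: [-2.0, -0.7, 8.7]
grip_width: 44.9
```

The opening settled at 44.9 mm, under the 48 mm needed. I'll lift a few mm first and check the forces.

Call:
carry_out(
  rows=[
    [0,0,0,0],
    [0,0,0.5,0],
    [0,0,1,0],
    [0,0,1.5,0],
    [0,0,2,0],
    [0,0,2.5,0],
    [0,0,3,0],
    [0,0,3,0],
  ],
)

```text
time: 14.82
tool_pos: [601.9, 25.8, 53.6]
tcp_rot: [2.074, 1.563, 0.574]
contact_force: [-0.3, -0.3, -1.4]
grip_width: 44.9
```

The force is −1.4 N, which is just the cassette's weight, so it is unhooked. I'll lift it straight up.

Call:
carry_out(
  rows=[
    [0,0,1,0],
    [0,0,3,0],
    [0,0,6,0],
    [0,0,10,0],
    [0,0,15,0],
    [0,0,21,0],
    [0,0,28,0],
    [0,0,36,0],
    [0,0,44,0],
    [0,0,52,0],
    [0,0,60,0],
    [0,0,68,0],
    [0,0,76,0],
    [0,0,83,0],
    [0,0,89,0],
    [0,0,93,0],
    [0,0,96,0],
    [0,0,97,0],
    [0,0,97,0],
    [0,0,97,0],
  ],
)

```text
time: 16.48
tool_pos: [601.7, 25.8, 150.3]
tcp_rot: [2.121, 1.563, 0.62]
contact_force: [0.9, 0.7, -1.6]
grip_width: 44.9
```

```bash
python3 - <<'E'
from h import *
o=get_obs();print(o["time"],o["tool_pos"],R.from_euler('xyz',o["tcp_rot"]).as_matrix().round(4).tolist(),o["contact_force"],o["grip_width"])
w=capture("wrist")[60:360,130:530];a=capture("scene")[130:290,230:400]
cv2.imwrite("pics/fin.png",np.hstack([cv2.resize(w,(400,300)),cv2.resize(a,(400,300),interpolation=cv2.INTER_CUBIC)])[:,:,::-1])
E
```

```text
16.4833 [601.74319944  25.76827255 150.2955698 ] [[0.006, 0.9975, 0.0702], [0.0043, 0.0701, -0.9975], [-1.0, 0.0063, -0.0039]] [ 0.94220853  0.71786191 -1.64954178] 44.891507752305984
```

View pics/fin.png

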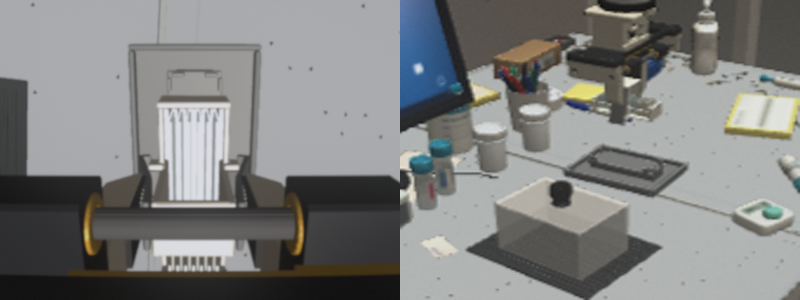

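The picture shows the rail empty, the cassette held level between the fingers and looking the same in the wrist view as when seated, and the cover upright on the mat. I'm handing in.

```bash
python3 -c "
from plant import *
print(close_job())"
```

```text
the job is handed in; nothing more can be done
None
```

I finished the task and handed it in after about 16.5 s of robot time.

- **Cover:** I lifted it straight up by its knob, set it upright near the centre of the drip mat and let go. The last picture shows it still standing there.
- **Cassette:** I squeezed both catches to an opening of 44.9 mm, under the 48 mm needed to free the hooks. A 3 mm test lift read only about the cassette's weight (−1.4 N), so I took it straight up.
- **Final hold:** The cassette is about 100 mm above its seat over the chamber, still held by its squeezed catches. The tool is within about 0.4° of vertical. In the wrist camera the cassette sits in the fingers as it did when seated, so I judged it level.

**Disagreements in the checks:**
- **Opening:** 44.9 mm is more than the 43 mm given for both catches at their stops. I put this down to where the pads touch the sloping tabs, but did not check it separately.
- **Squeeze force:** While the fingers closed, an upward push of about 9 N showed on the tool and it rose about 1 mm. The push was gone once the cassette lifted free.
- **Bystanders:** No contact force showed on the moves past the other things on the bench. Those visible in the last picture look unmoved, but I did not measure each one again.

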